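Reset the pantry jar rack for another jar size and restock it

ROBOT

A 6-joint arm with a two-finger parallel gripper is mounted at the origin on the work surface. World frame = base frame: x ahead of the robot, y to its left, z up, the work surface at z = 0. Lengths are in m, angles in rad, forces in N, time in s.
With the tool pointing down it reaches from about 0.375 to 0.75 m from the base axis. Payload 9 kg.
Tool frame: the origin (TCP) lies at the very end of the fingers, on their centre line; the grasp point (between the pads) lies 19 mm behind it; z points along the fingers, y is the line along which they close (so a half turn about z gives the same grasp; the last joint's range is limited). The gripper opens to 85 mm and grips with 20 to 120 N. Pads are 22 mm wide; open, the fingers measure 114 mm over their backs; the gripper's body (76 mm by 85 mm) begins 54 mm behind the grasp point. The pads swing forward as they close: fully open they stand 13 mm farther back than shut.
Start: joints at [0.928, 0.104, 0.097, 1.564, 0, 1.353], TCP at [0.247, 0.547, 0.231] pointing down, gripper open.
Joint ranges: [-2.99, 2.99], [-0.84, 1.86], [-1.1, 1.16], [-1.84, 2.11], [-1.51, 1.56], [-3.14, 3.14]. Speed limits (rad/s): [2.22, 2.22, 2.57, 3.14, 3.14, 3.14].

INTERFACE

Orientations are given as a rotation vector (axis times angle).
In Python, from bench import robot, camrig gives the robot as it stands (robot), with the cameras (camrig).
- The arm moves only by the shell command python3 steer.py [OPENING] [FORCE], which reads ROWS from standard input. ROWS is one flat JSON list of numbers that holds 1 to 12 rows one after another, with no inner brackets; each row has 4 numbers: dx, dy, dz in m, then a turn about the tool's z in rad; each row shifts and turns the commanded pose from where the row before left it, along the tool's axes as they then stand; what a row does not reach is not made up. A row lasts 1/10 s, in which the tool goes at most 0.05 m and 0.15 rad, less where a joint would pass 70% of its speed; a pose out of reach is approached as far as the arm can. OPENING is the opening from 0.0 (shut) to 1.0 (fully open), set as the command begins (- or left out keeps the last). The fingers move at their own pace and stop on an object; FORCE is the grip in N (left out, the last holds). Time passes only in rows, so rows that do not move let the fingers close. It prints the time, the measured TCP pose, the force, the opening and the grip force at its end. Input that does not fit is refused with a message, and nothing moves.
- robot.state(): the state, without advancing time (a new reading comes with each control period).
- camrig.camera(name): name is "scene" or "top" or "wrist"; returns a dict with "image" (480x640x3 uint8, red, green, blue), "fovy" (degrees; the focal length in pixels is half the picture's height over the tangent of half this angle, whatever the lens; pixels are square), "cx", "cy" (the principal point, pixels), "world_from_camera" (4x4, takes a point from camera to world coordinates). Camera axes: x right, y up, looking along -z (the intrinsics and any distortion apply to the point x, -y, -z); pixel columns grow to the right and rows downward; lengths in m; the calibration is good to about 2 mm. The wrist camera is an equidistant fisheye: a pixel r from the principal point sees the ray r / f radians off the axis. A picture is of the moment at which its call begins. There is no depth.
- robot.sign_off(): hands the job in; it is judged then, once.
The state is a dict: "t": time; "qpos": joint angles; "joint_velocities": joint speeds; "joint_torque": joint torques, N m; "position": TCP position; "ee_rot": TCP orientation; "ft_force": force on the tool from outside, world axes, zero at the start; "torque": the same for the moment, N m; "grip_width": opening from 0.0 (shut) to 1.0 (fully open); "gripper_force": force on a finger pad.
Only numpy, scipy, OpenCV 4.12 (cv2) and the standard library are available. Lean on these libraries where they do the work, as an engineer would, in place of code of your own. Each camera call takes 0.05 s, during which the arm holds its last target. There are 200 camera calls.

TASK

Restock the pantry's jar rack with the jar size of the show jar that stands in the nook at the rack's end. Take the thin jars out of the lane and stand them upright on the cork mat; lift the iron stay off its pin, slide the fence, and drop over the pin the hole that makes the lane just wide enough for the show jar's size; then stand every other jar of exactly that size upright in the lane. Leave the show jar in its nook, the jars of other sizes upright on the counter, and the carton, tin, spoon and packet undisturbed.

Things in the scene. Friction and masses are not known exactly. Their poses are not given: they have to be found in the camera images.
- rack: wooden jar rack, fixed. Origin on the counter at mid-length of the lane; y runs along the lane, +x to the back wall, -x to the stay. Lane = space between back wall (inner face x = +40 mm) and sliding fence, y = -115 to +115 mm (end walls 10 mm thick); its floor is 6 mm above the counter; back and end walls are 34 mm high, fence top 31 mm
- fence (a joint): slide of the fence (a wooden rail along the lane), m; grows towards rack -x. Lane width = 48 mm + this; fence inner face at rack x = -8 mm - this. With the stay's four holes on the pin it reads 0 (as at the start), 0.014, 0.028, 0.042: lane 48, 62, 76, 90 mm. About 2.5 N of friction holds it where it is left
- stay (a joint): lift angle of the iron stay about its hinge on the fence, rad: 0 = level, a hole over the pin; at most 1.0; falls by its weight; 0.1 to 0.3 at rest = lying on the pin's top. Flat bar 20 mm wide, 6 mm thick, from the hinge to rack -x, square 10 mm holes 46, 60, 74 and 88 mm from the hinge (88 on the pin at the start)
- stay_hinge (a point): the stay's hinge line (along rack y), 23 mm above the counter, moves with the fence: at rack x = -22 mm - fence value
- stay_tab (a point): middle of the wooden grip tab at the stay's free end: tab 12 mm wide along rack y, 22 mm along x, 36 mm tall (24 to 60 mm above the counter when down). The point is 111 mm from the hinge along the bar, 22 mm above it (45 mm above the counter when down). Pinch across rack y from above; it pivots between the pads as the stay tilts
- pin_top (a point): tip of the upright 7 mm steel pin fixed on the rack (rack x = -110 mm, y = 0), 34 mm above the counter, 8 mm above the top of the stay when that is down
- nook (a point): middle of the show jar's nook on the counter at the rack's -y end: three low wooden walls, 20 mm high, 74 mm apart, no floor, open to rack -x
- mat: cork mat, 220 mm along its x, 130 mm along its y, 3 mm thick, fixed to the counter; origin under its centre
- c1: closed preserve jar, upright cylinder, 40 mm diameter, 70 mm high, metal lid, heavy base, under 0.3 kg; origin at the centre of its underside. In the lane at the start, or absent (None)
- c2: closed preserve jar, upright cylinder, 40 mm diameter, 70 mm high, metal lid, heavy base, under 0.3 kg; origin at the centre of its underside. In the lane at the start, or absent (None)
- c3: closed preserve jar, upright cylinder, 40 mm diameter, 70 mm high, metal lid, heavy base, under 0.3 kg; origin at the centre of its underside. In the lane at the start, or absent (None)
- a1: closed preserve jar, upright cylinder, 54 mm diameter, 70 mm high, metal lid, heavy base, under 0.3 kg; origin at the centre of its underside. Either this or the other of a1 and b1 is the show jar standing in the nook; the other one stands on the counter
- b1: closed preserve jar, upright cylinder, 68 mm diameter, 70 mm high, metal lid, heavy base, under 0.3 kg; origin at the centre of its underside. Either this or the other of a1 and b1 is the show jar standing in the nook; the other one stands on the counter
- a2: closed preserve jar, upright cylinder, 54 mm diameter, 70 mm high, metal lid, heavy base, under 0.3 kg; origin at the centre of its underside. On the counter, or absent (None)
- a3: closed preserve jar, upright cylinder, 54 mm diameter, 70 mm high, metal lid, heavy base, under 0.3 kg; origin at the centre of its underside. On the counter, or absent (None)
- a4: closed preserve jar, upright cylinder, 54 mm diameter, 70 mm high, metal lid, heavy base, under 0.3 kg; origin at the centre of its underside. On the counter, or absent (None)
- b2: closed preserve jar, upright cylinder, 68 mm diameter, 70 mm high, metal lid, heavy base, under 0.3 kg; origin at the centre of its underside. On the counter, or absent (None)
- b3: closed preserve jar, upright cylinder, 68 mm diameter, 70 mm high, metal lid, heavy base, under 0.3 kg; origin at the centre of its underside. On the counter, or absent (None)
- b4: closed preserve jar, upright cylinder, 68 mm diameter, 70 mm high, metal lid, heavy base, under 0.3 kg; origin at the centre of its underside. On the counter, or absent (None)
- carton: bystander: cardboard carton 50 x 90 x 100 mm, origin under its centre
- tin: bystander: low wide tin, 90 mm diameter, 60 mm high, origin under its centre
- scoop: bystander: spoon with a wooden handle, 190 mm long lying on the counter, handle to its -x
- packet: bystander: paper packet 60 x 110 x 40 mm high, origin under its centre

How it is judged:
By the outcome, as a careful person would: the job done as asked, in the order asked, and still so for the second after the job is handed in, with the robot touching nothing.
Of c1, c2, c3 only 2 to 3 are there at a start; the rules pass over those that are not, and their reading is None.
Of a2, a3, a4 only 2 to 3 are there at a start; the rules pass over those that are not, and their reading is None.
Of b2, b3, b4 only 2 to 3 are there at a start; the rules pass over those that are not, and their reading is None.
At some moment in a run one of a2, a3, a4, b2, b3, b4 may be knocked a few centimetres aside while the robot is not near it.
It also fails if it takes over 210 s, if anything falls off the work surface, if the arm or the gripper's body presses on something with over 40 N, if the wrist force passes 120 N, or if a joint passes its speed limit or range.

## Working session

There is one attempt and no reset: what is moved stays moved. The work goes in short steps, Python scripts to look and compute and a shell command to move; the robot and the scene stay as the last step left them, time stands still between calls to the robot, and variables do not carry over. Pictures are saved under pics/ and viewed, at most 14 in all, crops included, and the job is handed in when it is done.

```bash
ls; mkdir -p pics; python3 - <<'E'
from bench import robot, camrig
import cv2,numpy as np
for n in ["top","scene"]:
    c=camrig.camera(n); cv2.imwrite(f"pics/{n}0.png",c["image"][:,:,::-1])
    print(n,c["fovy"],c["cx"],c["cy"],np.round(c["world_from_camera"],3).tolist(),[k for k in c])
s=robot.state(); print(s["t"],s["position"],s["ee_rot"],s["grip_width"])
E
```

```text
bench.py
pics
steer.py
top 53.78441658972787 311.1194835513771 238.54864819184365 [[-0.023, 0.991, -0.131, 0.37], [-1.0, -0.022, 0.01, -0.001], [0.007, 0.132, 0.991, 1.256], [0.0, 0.0, 0.0, 1.0]] ['image', 'fovy', 'cx', 'cy', 'world_from_camera']
scene 55.703170086402686 321.8425186175499 238.5350040530678 [[-0.796, -0.328, 0.509, 1.133], [0.605, -0.464, 0.647, 0.766], [0.024, 0.823, 0.568, 0.725], [0.0, 0.0, 0.0, 1.0]] ['image', 'fovy', 'cx', 'cy', 'world_from_camera']
0.1 [0.24708265 0.54645166 0.23059995] [-6.62078995e-01 -3.07054880e+00  1.68155868e-03] 0.995876638706893
```

View pics/top0.png

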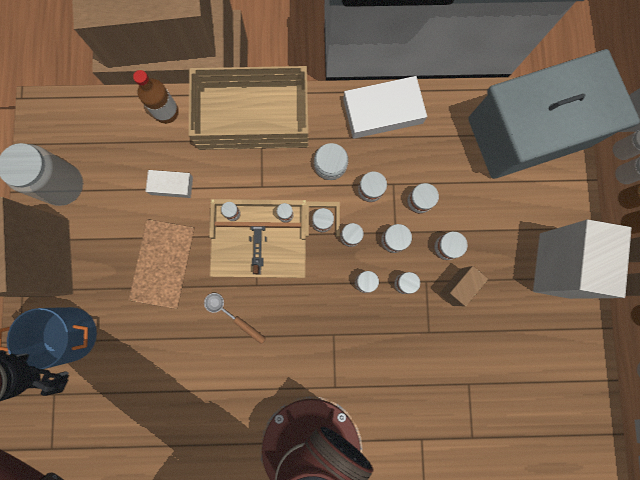

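View pics/scene0.png

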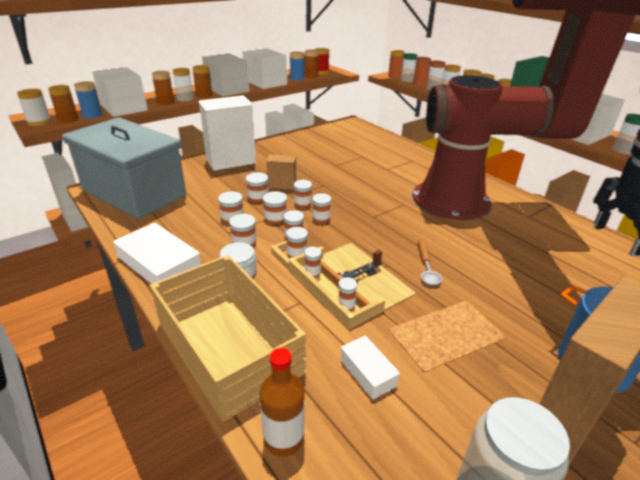

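The top view shows the rack at about (258,238) with two thin jars in the lane at (229,211) and (285,212). The show jar is in the nook at (323,218), the mat at (162,262), the tin at (331,160) and seven loose jars to the right. Next I'll measure the lids.

```bash
cat > h.py <<'E'
import cv2,numpy as np
from bench import robot, camrig
from scipy.spatial.transform import Rotation as R
def rays(c,uv):
    uv=np.atleast_2d(np.asarray(uv,float)); f=240/np.tan(np.radians(c["fovy"])/2)
    d=(uv-[c["cx"],c["cy"]])/f
    if c.get("fish"):
        r=np.linalg.norm(d,axis=1,keepdims=True)+1e-12
        v=np.c_[d/r*np.sin(r)*[1,-1],-np.cos(r)]
    else: v=np.c_[d[:,0],-d[:,1],-np.ones(len(d))]
    M=c["world_from_camera"]; return M[:3,3],v@M[:3,:3].T
def onz(c,uv,z):
    o,v=rays(c,uv); return (o+v*((z-o[2])/v[:,2])[:,None])[:,:2]
def px(c,P):
    M=np.linalg.inv(c["world_from_camera"]); q=np.atleast_2d(P)@M[:3,:3].T+M[:3,3]; f=240/np.tan(np.radians(c["fovy"])/2)
    if c.get("fish"):
        r=np.hypot(q[:,0],q[:,1]);k=f*np.arctan2(r,-q[:,2])/(r+1e-12)
    else: k=-f/q[:,2]
    return np.c_[c["cx"]+k*q[:,0],c["cy"]-k*q[:,1]]
def cam(n):
    c=camrig.camera(n); c["fish"]=n=="wrist"; return c
def lids(c,z=.07):
    h=cv2.cvtColor(c["image"],cv2.COLOR_RGB2HSV)
    m=((h[...,1]<45)&(h[...,2]>125)).astype(np.uint8)
    out=[]
    for k in cv2.findContours(m,cv2.RETR_EXTERNAL,cv2.CHAIN_APPROX_NONE)[0]:
        if cv2.contourArea(k)<100: continue
        p=onz(c,k[:,0,:],z)
        if np.ptp(p,axis=0).max()>.13: continue
        (x,y),r=cv2.minEnclosingCircle((p*1000).astype(np.float32))
        out.append((k[:,0].mean(0).round(),round(x),round(y),round(2*r),round(float(np.sqrt(4/np.pi*cv2.contourArea((p*1000).astype(np.float32)))))))
    return out
def pose():
    s=robot.state(); r=R.from_rotvec(s["ee_rot"]); a=r.as_matrix()
    return np.array(s["position"]),a
def go(x,y,z,yaw=None):
    """tool-axis offset to a world TCP target, and turn making tool y at angle yaw (world)"""
    p,a=pose(); d=a.T@(np.array([x,y,z])-p)
    out="d tool "+str(np.round(d,4))
    cur=np.arctan2(a[1,1],a[0,1])
    if yaw is not None:
        t=-(yaw-cur); t=(t+np.pi/2)%np.pi-np.pi/2
        out+=f" turn {t:.3f} then d {np.round(R.from_euler('z',-t).apply(d),4)}"
    print(out,"yaw",round(cur,3),"q6",round(robot.state()["qpos"][5],2),"p",p.round(4))
E
python3 - <<'E'
from h import *
c=cam("top")
for l in lids(c): print(*l)
go(.5,.1,.2,np.pi/2)
im=c["image"][190:320,120:350,::-1]; cv2.imwrite("pics/rack.png",cv2.resize(im,None,fx=3.4,fy=3.4,interpolation=cv2.INTER_CUBIC))
E
```

```text
[217. 306.] 359 218 88 45
[409. 282.] 411 -255 53 51
[368. 281.] 416 -151 55 51
[454. 244.] 504 -373 68 65
[398. 237.] 527 -233 68 65
[352. 233.] 539 -118 54 52
[323. 218.] 579 -44 54 51
[284. 210.] 601 55 41 38
[229. 209.] 607 195 41 38
[425. 196.] 632 -307 68 65
[373. 184.] 665 -176 68 65
[167. 182.] 682 352 120 86
[332. 161.] 732 -71 91 84
[ 28. 169.] 731 722 139 118
d tool [-0.4144 -0.3026  0.0309] turn -0.425 then d [-0.2529 -0.4465  0.0309] yaw 1.146 q6 1.35 p [0.2471 0.5465 0.2307]
```

View pics/rack.png

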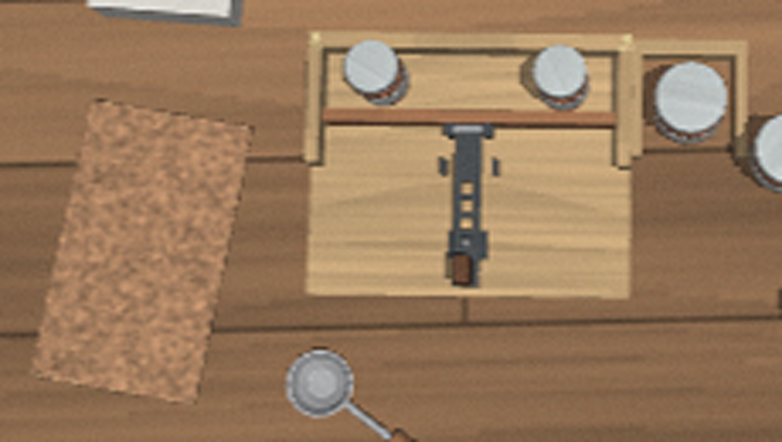

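Lid diameters match the sizes given: the show jar (579,-44) is 54 mm, so the targets are a-size at (411,-255), (416,-151) and (539,-118), with the fence at 0.014. The crop shows the rack walls, tab at (460,268), pin near (466,240) and mat corners at (95,100), (252,126), (196,402), (35,374).

```bash
python3 - <<'E'
from h import *
c=cam("top")
f=lambda q,z:(onz(c,np.array(q)/3.4+[120-.35,190-.35],z)*1000).round(0)
print("mat",f([(95,100),(252,126),(196,402),(35,374)],.003).tolist())
print("backwall in L,R / out L,R",f([(326,48),(612,52),(313,33),(632,37)],.034).tolist())
print("base front",f([(306,294),(630,298)],.006).tolist())
print("end walls in", f([(324,80),(614,84)],.034).tolist())
print("tab",f([(460,257)],.06).tolist(),"pin",f([(466,240)],.034).tolist(),"hinge",f([(468,130)],.026).tolist(), "fence inner",f([(323,112),(612,116)],.031).tolist())
E
```

```text
mat [[598.0, 423.0], [575.0, 300.0], [361.0, 341.0], [385.0, 465.0]]
backwall in L,R / out L,R [[630.0, 236.0], [622.0, 15.0], [642.0, 246.0], [633.0, -1.0]]
base front [[442.0, 256.0], [433.0, 5.0]]
end walls in [[605.0, 237.0], [597.0, 14.0]]
tab [[464.0, 131.0]] pin [[479.0, 129.0]] hinge [[564.0, 128.0]] fence inner [[580.0, 238.0], [572.0, 16.0]]
```

```bash
echo '[0,0,0,-0.13,0,0,0,-0.13,0,0,0,-0.13,0,0,0,0]' | python3 steer.py 1.0 && python3 -c "
from h import *
go(.607,.195,.16,1.535)"
```

```text
t: 0.6
position: [0.2472, 0.5466, 0.2311]
ee_rot: [-0.052, -3.141, 0.0]
ft_force: [-0.6, 0.2, -0.1]
grip_width: 1.0
gripper_force: 0.0
d tool [-0.3712 -0.3396  0.0711] turn 0.003 then d [-0.3721 -0.3385  0.0711] yaw 1.538 q6 0.96 p [0.2472 0.5466 0.2311]
```

```bash
echo '[-0.031,-0.028,0.006,0,-0.031,-0.028,0.006,0,-0.031,-0.028,0.006,0,-0.031,-0.028,0.006,0,-0.031,-0.028,0.006,0,-0.031,-0.028,0.006,0,-0.031,-0.028,0.006,0,-0.031,-0.028,0.006,0,-0.031,-0.028,0.006,0,-0.031,-0.028,0.006,0,-0.031,-0.028,0.006,0,-0.031,-0.028,0.006,0]' | python3 steer.py && echo '[0,0,0,0,0,0,0,0]' | python3 steer.py && python3 - <<'E'
from h import *
go(.607,.195,.043,1.535)
c=cam("wrist"); cv2.imwrite("pics/w1.png",c["image"][:,:,::-1]); print(c["fovy"],c["cx"],c["cy"],c["world_from_camera"].round(3))
for z in(.07,.076):
  for l in lids(c,z): print(z,*l)
E
```

```text
t: 1.8
position: [0.6084, 0.1966, 0.159]
ee_rot: [0.062, 3.141, 0.0]
ft_force: [-0.3, 0.3, -0.4]
grip_width: 0.998
gripper_force: 0.0
t: 2.0
position: [0.6074, 0.1972, 0.1587]
ee_rot: [-0.062, -3.14, -0.0]
ft_force: [0.2, 0.3, -0.0]
grip_width: 1.004
gripper_force: 0.0
d tool [ 0.0002 -0.0023  0.1157] turn -0.004 then d [ 0.0002 -0.0023  0.1157] yaw 1.531 q6 0.15 p [0.6074 0.1972 0.1587]
65.70646984690485 319.9083455721518 240.63903584436625 [[ 0.04  -0.965 -0.258  0.541]
 [ 0.999  0.039  0.011  0.2  ]
 [-0.001 -0.258  0.966  0.301]
 [ 0.     0.     0.     1.   ]]
0.07 [500. 453.] 830 367 43 17
0.07 [  8. 410.] 802 -174 130 46
0.07 [ 55. 346.] 704 -47 122 55
0.07 [512. 303.] 663 344 110 76
0.07 [117. 244.] 599 51 42 40
0.07 [316. 245.] 606 195 42 40
0.07 [148. 210.] 575 81 21 10
0.07 [316. 209.] 587 196 29 10
0.07 [ 25. 222.] 577 -43 54 53
0.07 [225. 180.] 560 139 20 11
0.076 [500. 453.] 822 362 42 16
0.076 [  8. 410.] 795 -164 126 45
0.076 [ 55. 346.] 700 -40 119 54
0.076 [512. 303.] 660 340 107 74
0.076 [117. 244.] 598 55 41 39
0.076 [316. 245.] 604 195 41 39
0.076 [148. 210.] 574 84 20 10
0.076 [316. 209.] 586 196 28 9
0.076 [ 25. 222.] 576 -37 53 51
0.076 [225. 180.] 559 140 20 11
```

View pics/w1.png

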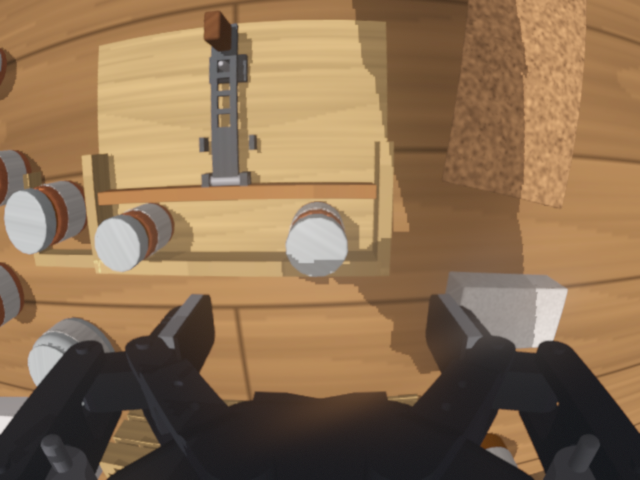

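The wrist view confirms both lids at (316,245) and (117,244), with the stay pin at about (222,66) and tab at (216,25). I'll grasp the first thin jar.

```bash
echo '[0.002,-0.002,0.02,0,0,0,0.025,0,0,0,0.025,0,0,0,0.025,0,0,0,0.0205,0,0,0,0,0,0,0,0,0]' | python3 steer.py 1.0 >/dev/null && echo '[0,0,0,0,0,0,0,0,0,0,0,0,0,0,0,0,0,0,0,0,0,0,0,0,0,0,0,0,0,0,0,0]' | python3 steer.py 0.0 30 && echo '[0,0,-0.015,0,0,0,-0.025,0,0,0,-0.03,0,0,0,-0.03,0,0,0,0,0]' | python3 steer.py && python3 - <<'E'
from h import *
go(.535,.372,.041)
E
```

```text
t: 3.55
position: [0.606, 0.1961, 0.0449]
ee_rot: [0.055, 3.14, 0.0]
ft_force: [-0.5, -0.6, 6.1]
grip_width: 0.46
gripper_force: 30.1
t: 4.05
position: [0.6077, 0.1963, 0.1497]
ee_rot: [0.055, 3.134, 0.002]
ft_force: [1.0, 0.2, -1.1]
grip_width: 0.461
gripper_force: 30.7
d tool [0.0795 0.1729 0.1084] yaw 1.536 q6 0.14 p [0.6077 0.1963 0.1497]
```

```bash
echo '[0.01,0.02,0,0,0.015,0.033,0,0,0.015,0.033,0,0,0.015,0.033,0,0,0.015,0.033,0,0,0.01,0.02,0,0,0,0,0.03,0,0,0,0.03,0,0,0,0.02,0,0,0,0,0,0,0,0,0]' | python3 steer.py && python3 -c "
from h import *
go(.535,.372,.044)"
```

```text
t: 5.15
position: [0.5311, 0.3706, 0.064]
ee_rot: [-0.055, -3.14, 0.0]
ft_force: [-1.0, 0.4, -1.0]
grip_width: 0.463
gripper_force: 30.8
d tool [-0.0039  0.0016  0.02  ] yaw 1.536 q6 0.44 p [0.5311 0.3706 0.064 ]
```

```bash
echo '[0,0,0.01,0,0,0,0.006,0,0,0,0.003,0,0,0,0.002,0,0,0,0,0,0,0,0,0]' | python3 steer.py && echo '[0,0,0,0,0,0,0,0,0,0,0,0,0,0,0,0,0,0,0,0]' | python3 steer.py 1.0 && echo '[0,0,-0.02,0,0,0,-0.04,0,0,0,-0.04,0,0,0,0,0]' | python3 steer.py && python3 -c "
from h import *
go(.599,.053,.15,1.535)
c=cam('wrist')
for l in lids(c,.073): print(*l)
"
```

```text
t: 5.75
position: [0.5315, 0.3708, 0.0431]
ee_rot: [0.055, 3.141, 0.0]
ft_force: [0.1, -0.0, -1.8]
grip_width: 0.456
gripper_force: 30.8
t: 6.25
position: [0.5314, 0.3707, 0.043]
ee_rot: [0.055, 3.141, 0.0]
ft_force: [-0.5, -0.5, -0.0]
grip_width: 0.998
gripper_force: 0.0
t: 6.65
position: [0.5342, 0.372, 0.1498]
ee_rot: [0.054, 3.132, 0.006]
ft_force: [0.9, 1.0, 1.1]
grip_width: 0.998
gripper_force: 0.0
d tool [-0.0758 -0.3166 -0.0009] turn 0.001 then d [-0.0761 -0.3165 -0.0009] yaw 1.536 q6 0.44 p [0.5342 0.372  0.1498]
[313. 377.] 638 365 96 60
[ 17. 297.] 564 111 42 22
[316. 244.] 529 370 41 39
[317. 208.] 512 371 30 10
[141.  31.] 380 259 74 42
```

```bash
echo '[-0.01,-0.0355,0,0,-0.01,-0.04,0,0,-0.01,-0.04,0,0,-0.01,-0.04,0,0,-0.01,-0.04,0,0,-0.01,-0.04,0,0,-0.01,-0.04,0,0,-0.0093,-0.04,0,0,0,0,0,0,0,0,0,0,0,0,0,0]' | python3 steer.py && python3 - <<'E'
from h import *
c=cam("wrist"); 
for l in lids(c,.076): print(*l)
go(.599,.053,.045,1.535)
cv2.imwrite("pics/w2.png",c["image"][:,:,::-1])
E
```

```text
t: 7.8
position: [0.5991, 0.0536, 0.1421]
ee_rot: [-0.054, -3.14, -0.001]
ft_force: [0.0, 1.0, 0.1]
grip_width: 1.004
gripper_force: 0.0
[126. 444.] 779 -140 149 61
[215. 388.] 695 -25 32 12
[ 44. 329.] 657 -170 69 60
[608. 311.] 658 292 117 78
[ 70. 283.] 613 -127 36 16
[320. 255.] 597 54 41 39
[319. 217.] 580 54 30 10
[167. 226.] 576 -40 53 51
[421. 187.] 557 114 20 11
[200. 183.] 551 -15 25 10
[636. 154.] 529 291 24 15
[ 68. 174.] 537 -112 53 51
[32. 23.] 419 -147 55 48
d tool [ 0.     -0.0009  0.0973] turn 0.002 then d [ 0.     -0.0009  0.0973] yaw 1.537 q6 -0.09 p [0.5991 0.0539 0.1423]
```

View pics/w2.png

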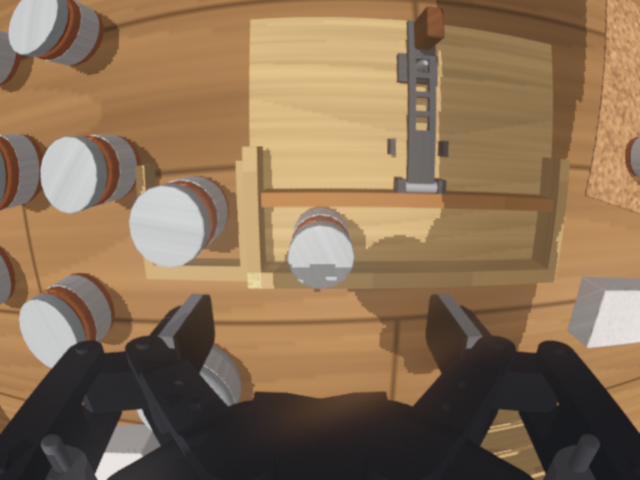

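The second thin jar is at (320,255), centred between the pads. I'll grasp it and carry it to the mat.

```bash
echo '[0.001,0,0.02,0,0,0,0.025,0,0,0,0.025,0,0,0,0.017,0,0,0,0.01,0,0,0,0,0,0,0,0,0]' | python3 steer.py 1.0 >/dev/null && echo '[0,0,0,0,0,0,0,0,0,0,0,0,0,0,0,0,0,0,0,0,0,0,0,0,0,0,0,0]' | python3 steer.py 0.0 30 && echo '[0,0,-0.02,0,0,0,-0.025,0,0,0,-0.03,0,0,0,-0.025,0]' | python3 steer.py && echo '[0.0178,0.0328,0,0,0.0178,0.0328,0,0,0.0178,0.0328,0,0,0.0178,0.0328,0,0,0.0178,0.0328,0,0,0.0178,0.0328,0,0,0.0178,0.0328,0,0,0.0178,0.0328,0,0,0.0178,0.0328,0,0,0.0178,0.0328,0,0,0,0,0,0,0,0,0,0]' | python3 steer.py && echo '[0,0,0.03,0,0,0,0.03,0,0,0,0.02,0,0,0,0,0,0,0,0,0]' | python3 steer.py&& python3 -c "
from h import *
go(.433,.388,.043)"
```

```text
t: 9.25
position: [0.5991, 0.0527, 0.0465]
ee_rot: [0.055, 3.14, 0.0]
ft_force: [0.4, 0.7, 5.6]
grip_width: 0.458
gripper_force: 30.2
t: 9.65
position: [0.5984, 0.0526, 0.1468]
ee_rot: [-0.055, -3.141, 0.0]
ft_force: [0.7, -0.4, -1.1]
grip_width: 0.46
gripper_force: 30.5
t: 10.85
position: [0.4315, 0.387, 0.1453]
ee_rot: [-0.052, -3.141, 0.001]
ft_force: [0.4, 0.3, -1.4]
grip_width: 0.454
gripper_force: 30.7
t: 11.35
position: [0.4325, 0.3859, 0.0662]
ee_rot: [-0.056, -3.141, 0.0]
ft_force: [-0.3, 0.7, -0.1]
grip_width: 0.458
gripper_force: 30.8
d tool [-0.0004  0.0021  0.0232] yaw 1.535 q6 0.54 p [0.4325 0.3859 0.0662]
```

```bash
echo '[0,0,0.01,0,0,0,0.006,0,0,0,0.004,0,0,0,0.002,0,0,0,0,0,0,0,0,0]' | python3 steer.py && echo '[0,0,0,0,0,0,0,0,0,0,0,0,0,0,0,0,0,0,0,0]' | python3 steer.py 1.0 && echo '[0,0,-0.02,0,0,0,-0.04,0,0,0,-0.04,0,-0.003,-0.028,0,0,-0.003,-0.025,0,0,-0.003,-0.025,0,0,-0.003,-0.025,0,0,-0.003,-0.025,0,0,-0.003,-0.025,0,0,-0.003,-0.025,0,0,-0.003,-0.025,0,0,-0.003,-0.025,0,0]' | python3 steer.py && echo '[-0.003,-0.025,0,0,0,0,0,0,0,0,0,0,0,0,0,0]' | python3 steer.py && python3 - <<'E'
from h import *
c=cam('wrist')
for l in lids(c,.073): print(*l)
go(.453,.132,.06)
cv2.imwrite("pics/w3.png",c["image"][:,:,::-1])
cv2.imwrite("pics/w3c.png",cv2.resize(c["image"][120:420,160:480,::-1],None,fx=2,fy=2,interpolation=cv2.INTER_CUBIC))
E
```

```text
t: 11.95
position: [0.4322, 0.3868, 0.044]
ee_rot: [0.054, 3.141, 0.0]
ft_force: [-0.8, 0.1, -1.8]
grip_width: 0.459
gripper_force: 30.7
t: 12.45
position: [0.4322, 0.3867, 0.0439]
ee_rot: [0.055, 3.141, 0.0]
ft_force: [-0.0, -0.4, 0.7]
grip_width: 0.997
gripper_force: 0.0
t: 13.65
position: [0.4512, 0.1569, 0.1439]
ee_rot: [0.054, 3.141, 0.0]
ft_force: [0.9, -0.4, 0.4]
grip_width: 1.003
gripper_force: 0.0
t: 14.05
position: [0.4533, 0.1333, 0.1439]
ee_rot: [0.054, 3.141, 0.0]
ft_force: [-0.8, -0.7, 0.2]
grip_width: 0.996
gripper_force: 0.0
[136. 453.] 648 -45 74 27
[510. 439.] 632 308 104 60
[130. 416.] 590 -32 35 20
[318. 365.] 532 129 21 11
[ 37. 346.] 530 -112 62 51
[600. 328.] 527 363 53 44
[ 70. 315.] 496 -63 45 27
[188. 305.] 485 45 25 11
[569. 304.] 501 323 38 28
[  3. 296.] 484 -141 26 17
[631. 214.] 433 375 45 33
[598. 203.] 423 338 40 27
[ 21. 189.] 396 -88 44 23
[444. 109.] 364 207 74 41
d tool [ 0.0002 -0.0015  0.0838] yaw 1.537 q6 0.04 p [0.4532 0.1334 0.1438]
```

View pics/w3.png

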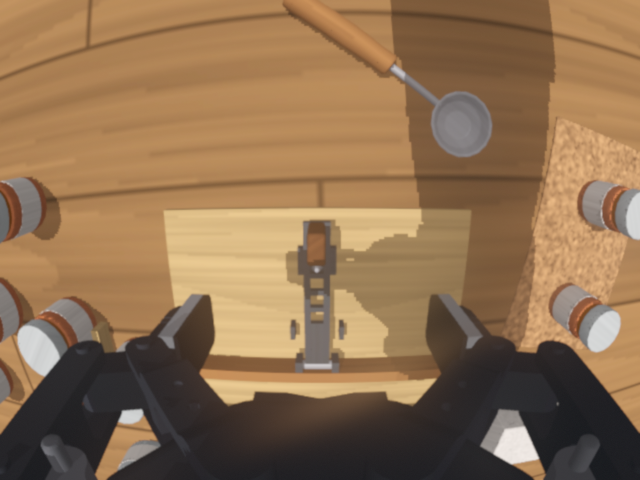

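Both thin jars stand on the mat. The tab top is at about (316,248) and the pin tip at (317,269).

```bash
python3 - <<'E'
from h import *
c=cam('wrist')
im=c["image"]; h=cv2.cvtColor(im,cv2.COLOR_RGB2HSV)[200:290,290:345]
m=((h[...,0]<14)&(h[...,1]>110)&(h[...,2]<170)).astype(np.uint8)
for k in cv2.findContours(m,0,2)[0]:
    if cv2.contourArea(k)>20:
        x,y,w,hh=cv2.boundingRect(k); x+=290;y+=200; print("tabblob",x,y,w,hh,(onz(c,[(x,y),(x+w,y+hh)],.06)*1000).round().tolist())
print("pin",(onz(c,[(317,269)],.034)*1000).round().tolist())
print("base",(onz(c,[(164,210),(471,210)],.006)*1000).round().tolist())
p,a=pose();print(p)
E
```

```text
tabblob 307 222 18 44 [[435.0, 126.0], [464.0, 136.0]]
pin [[475.0, 131.0]]
base [[431.0, 7.0], [440.0, 256.0]]
[0.45320469 0.13346558 0.14381484]
```

View pics/w3c.png

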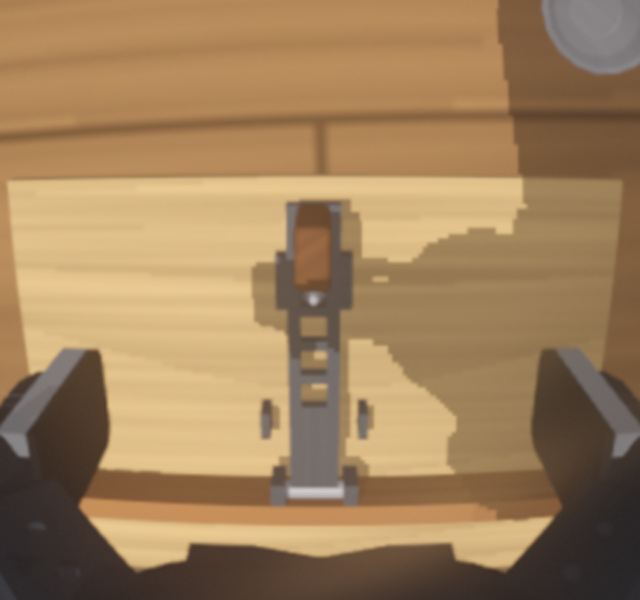

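Tab top (453,131), pin (475,131) and base edge all agree with the rack model: origin (585.5,127.5), yaw -0.036. I'll pinch the tab high, clear of the guides.

```bash
echo '[0,-0.0015,0.03,0,0,0,0.03,0,0,0,0.028,0,0,0,0.015,0,0,0,0.005,0,0,0,0,0,0,0,0,0]' | python3 steer.py 1.0 && echo '[0,0,0,0,0,0,0,0,0,0,0,0,0,0,0,0,0,0,0,0,0,0,0,0,0,0,0,0,0,0,0,0,0,0,0,0,0,0,0,0]' | python3 steer.py 0.0 25
```

```text
t: 14.85
position: [0.4542, 0.1314, 0.0372]
ee_rot: [0.054, 3.139, 0.0]
ft_force: [-0.4, -0.2, 0.4]
grip_width: 1.001
gripper_force: 0.0
t: 15.85
position: [0.4533, 0.131, 0.0359]
ee_rot: [0.055, 3.141, -0.001]
ft_force: [-2.2, -4.6, 2.5]
grip_width: 0.133
gripper_force: 30.5
```

```bash
echo '[-0.0018,-0.0005,-0.0055,0,-0.0018,0,-0.0055,0,-0.0023,0,-0.0052,0,-0.0025,0,-0.0052,0,-0.0028,0,-0.005,0,-0.0028,0,-0.005,0,0,0,0,0,0,0,0,0]' | python3 steer.py && python3 - <<'E'
from h import *
c=cam("wrist"); cv2.imwrite("pics/w4.png",cv2.resize(c["image"][150:400,190:450,::-1],None,fx=2.3,fy=2.3))
E
```

```text
t: 16.65
position: [0.4678, 0.1303, 0.0677]
ee_rot: [0.055, 3.14, 0.0]
ft_force: [-2.1, -0.9, 1.4]
grip_width: 0.135
gripper_force: 29.5
```

View pics/w4.png

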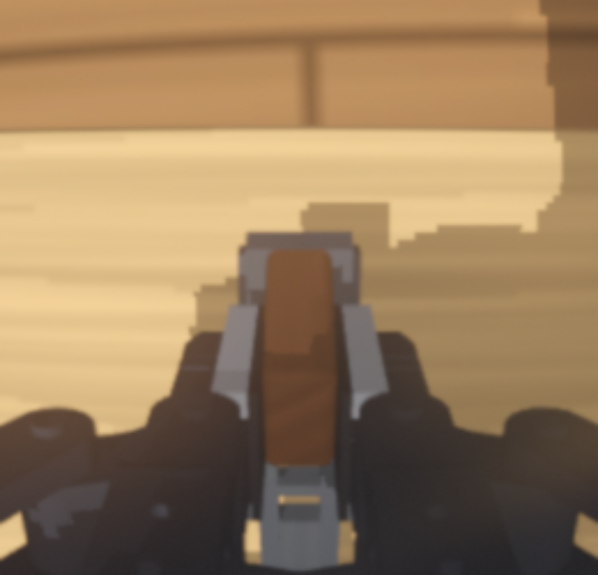

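The stay is up, with the tab pinched and tilted. Now I slide the fence 14 mm.

```bash
echo '[0.003,0,0,0,0.004,0,0,0,0.004,0,0,0,0.003,0,0,0,0,0,0,0,0,0,0,0,0,0,0,0]' | python3 steer.py && echo '[0.0028,0,0.005,0,0.0028,0,0.005,0,0.0025,0,0.0052,0,0.0023,0,0.0052,0,0,0,0,0,0,0,0,0]' | python3 steer.py
```

```text
t: 17.4
position: [0.4529, 0.1308, 0.0673]
ee_rot: [-0.055, -3.14, -0.0]
ft_force: [-2.7, -1.5, 4.4]
grip_width: 0.135
gripper_force: 29.9
t: 18.0
position: [0.4425, 0.1312, 0.0464]
ee_rot: [-0.055, -3.14, -0.0]
ft_force: [2.2, -1.3, -1.1]
grip_width: 0.136
gripper_force: 29.4
```

```bash
echo '[0.0018,0,0.0053,0,0.0018,0,0.0053,0,0,0,0,0,0,0,0,0,0,0,0,0]' | python3 steer.py && echo '[0,0,0,0,0,0,0,0,0,0,0,0,0,0,0,0,0,0,0,0,0,0,0,0]' | python3 steer.py 1.0 && echo '[0,0,-0.03,0,0,0,-0.04,0,0,0,-0.04,0,0,0,0,0,0,0,0,0]' | python3 steer.py && python3 - <<'E'
from h import *
c=cam("wrist"); cv2.imwrite("pics/w5.png",cv2.resize(c["image"][150:400,190:450,::-1],None,fx=2.3,fy=2.3))
c=cam("top")
for l in lids(c): print(*l)
E
```

```text
t: 18.5
position: [0.4393, 0.1313, 0.0362]
ee_rot: [0.055, 3.141, 0.0]
ft_force: [-0.5, -0.7, 3.2]
grip_width: 0.135
gripper_force: 30.3
t: 19.1
position: [0.4392, 0.1313, 0.0362]
ee_rot: [-0.055, -3.141, -0.0]
ft_force: [-0.0, 0.7, 0.4]
grip_width: 1.001
gripper_force: 0.0
t: 19.6
position: [0.44, 0.1313, 0.147]
ee_rot: [0.055, 3.139, 0.0]
ft_force: [-1.0, -0.2, -0.6]
grip_width: 1.002
gripper_force: 0.0
[409. 282.] 411 -255 54 51
[151. 279.] 434 388 41 38
[368. 282.] 416 -151 57 52
[159. 240.] 533 370 40 38
[454. 244.] 504 -372 69 65
[398. 237.] 527 -233 68 65
[352. 233.] 539 -118 54 52
[323. 219.] 576 -44 59 51
[425. 196.] 632 -307 68 65
[374. 185.] 662 -176 73 65
[167. 182.] 682 352 120 86
[332. 161.] 731 -71 92 85
```

View pics/w5.png

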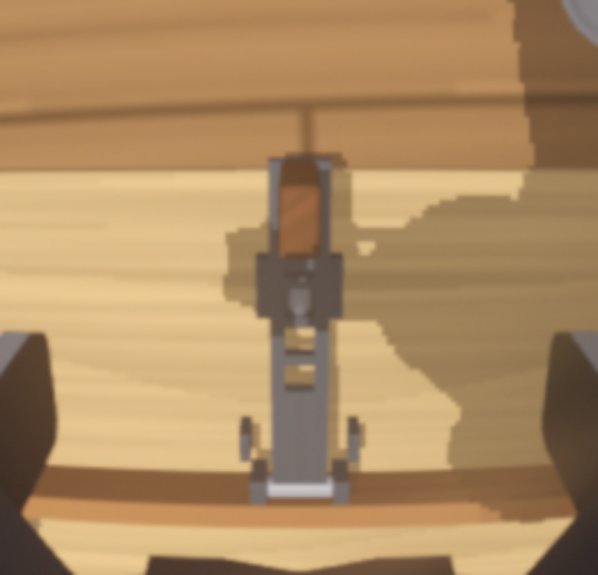

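The 74 mm hole sits on the pin at (298,298), with two open holes left on the hinge side, and the stay is level. Next is the first a-jar, at (539,-118).

```bash
echo '[-0.0136,-0.0307,0,0,-0.0136,-0.0307,0,0,-0.0136,-0.0307,0,0,-0.0136,-0.0307,0,0,-0.0136,-0.0307,0,0,-0.0136,-0.0307,0,0,-0.0136,-0.0307,0,0,-0.0136,-0.0307,0,0,0,0,0,0,0,0,0,0]' | python3 steer.py 0.85 && python3 - <<'E'
from h import *
c=cam("wrist")
for l in lids(c): print(*l)
go(.539,-.118,.043,1.535)
E
```

```text
t: 20.7
position: [0.5385, -0.118, 0.1444]
ee_rot: [-0.057, -3.138, -0.002]
ft_force: [-0.9, 0.0, -0.1]
grip_width: 0.85
gripper_force: 0.0
[249. 385.] 635 -172 43 29
[262. 357.] 624 -164 55 29
[ 77. 344.] 612 -317 64 34
[125. 322.] 588 -268 54 28
[428. 297.] 576 -44 54 37
[403. 263.] 554 -60 42 19
[320. 249.] 536 -117 54 53
[320. 204.] 515 -117 38 11
[147. 236.] 523 -232 70 67
[ 52. 193.] 487 -305 21 10
[193. 209.] 513 -208 55 21
[ 10. 218.] 502 -368 71 49
[ 42. 177.] 475 -317 38 16
[284.  90.] 433 -140 40 11
[104.  70.] 409 -255 54 53
[255.  56.] 416 -152 54 53
d tool [-0.0007 -0.0008  0.1018] turn 0.001 then d [-0.0007 -0.0008  0.1018] yaw 1.536 q6 -0.42 p [ 0.5385 -0.1173  0.1448]
```

```bash
echo '[0.001,0,0.025,0,0,0,0.025,0,0,0,0.025,0,0,0,0.02,0,0,0,0.009,0,0,0,0,0,0,0,0,0]' | python3 steer.py >/dev/null && echo '[0,0,0,0,0,0,0,0,0,0,0,0,0,0,0,0,0,0,0,0]' | python3 steer.py 0.0 30 && echo '[0,0,-0.02,0,0,0,-0.03,0,0,0,-0.03,0,0,0,-0.025,0,-0.0081,0.0275,0,0,-0.0081,0.0275,0,0,-0.0081,0.0275,0,0,-0.0081,0.0275,0,0,-0.0081,0.0275,0,0,-0.0081,0.0275,0,0,0,0,0,0,0,0,0,0]' | python3 steer.py && python3 - <<'E'
from h import *
go(.5915,.0452,.047,1.535)
c=cam("wrist"); cv2.imwrite("pics/w6.png",c["image"][:,:,::-1])
E
```

```text
t: 21.95
position: [0.5394, -0.1182, 0.0437]
ee_rot: [0.054, 3.139, -0.001]
ft_force: [-0.7, 2.1, 7.1]
grip_width: 0.619
gripper_force: 31.4
t: 23.15
position: [0.5928, 0.0456, 0.1472]
ee_rot: [-0.053, -3.141, 0.0]
ft_force: [-0.5, -0.2, -1.6]
grip_width: 0.62
gripper_force: 32.1
d tool [ 0.0013 -0.0005  0.1002] turn 0.002 then d [ 0.0012 -0.0005  0.1002] yaw 1.537 q6 -0.11 p [0.5928 0.0456 0.1472]
```

View pics/w6.png

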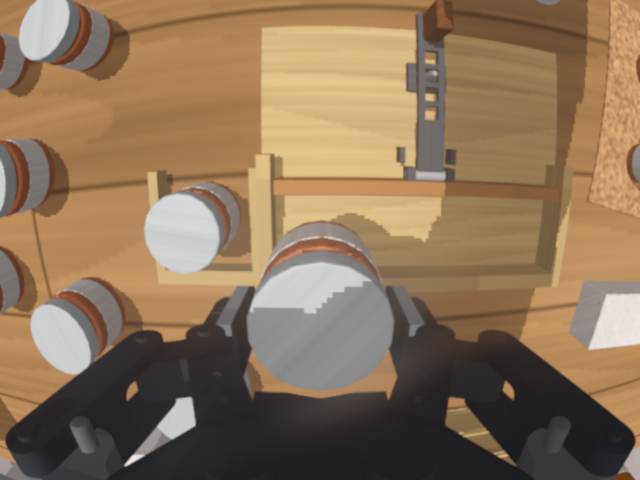

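The jar is held, hovering over the -y end of the lane. The back wall's inner edge is at row ~266, the fence's at row ~194 and the end wall's at column ~273. I'll check the lane centre from these.

```bash
python3 - <<'E'
from h import *
c=cam("wrist"); im=c["image"]
for u in (420,470):
    print(u,[(v,im[v,u].tolist()) for v in range(178,202,2)],[(v,im[v,u].tolist()) for v in range(256,282,2)])
f=lambda q,z:(onz(c,q,z)*1000).round(1).tolist()
print("back",f([(420,266),(520,264)],.034),"fence",f([(420,196),(520,196)],.031),"ends",f([(274,220),(545,220)],.034),"pin",f([(433,74)],.034))
print(lids(c,.174)[:12]); print(pose()[0])
E
```

```text
420 [(178, [168, 161, 160]), (180, [141, 117, 103]), (182, [188, 135, 87]), (184, [196, 142, 91]), (186, [196, 143, 91]), (188, [195, 142, 91]), (190, [195, 142, 91]), (192, [195, 142, 92]), (194, [190, 139, 91]), (196, [187, 154, 106]), (198, [210, 178, 125]), (200, [209, 177, 124])] [(256, [155, 127, 88]), (258, [154, 126, 87]), (260, [155, 127, 89]), (262, [154, 126, 89]), (264, [152, 124, 87]), (266, [136, 110, 78]), (268, [132, 108, 76]), (270, [132, 107, 76]), (272, [130, 106, 75]), (274, [129, 105, 75]), (276, [129, 105, 76]), (278, [143, 117, 84]), (280, [146, 120, 86])]
470 [(178, [152, 124, 86]), (180, [132, 102, 68]), (182, [112, 78, 49]), (184, [132, 93, 58]), (186, [135, 94, 59]), (188, [136, 95, 60]), (190, [136, 95, 60]), (192, [135, 95, 59]), (194, [136, 95, 60]), (196, [143, 107, 70]), (198, [155, 126, 87]), (200, [153, 125, 86])] [(256, [147, 120, 82]), (258, [146, 119, 81]), (260, [147, 119, 81]), (262, [149, 121, 83]), (264, [146, 119, 81]), (266, [131, 105, 71]), (268, [129, 103, 70]), (270, [128, 103, 70]), (272, [127, 102, 70]), (274, [128, 103, 69]), (276, [134, 108, 73]), (278, [143, 116, 79]), (280, [143, 116, 79])]
back [[616.4, 118.9], [619.4, 205.6]] fence [[564.3, 118.1], [564.6, 201.5]] ends [[578.0, 13.1], [583.4, 226.0]] pin [[476.6, 128.2]]
[(array([  6., 466.]), 720, -187, 41, 19), (array([633., 464.]), 733, 269, 64, 26), (array([164., 431.]), 648, -35, 75, 25), (array([ 60., 335.]), 596, -69, 40, 35), (array([610., 313.]), 597, 180, 64, 42), (array([ 86., 289.]), 574, -47, 23, 11), (array([319., 321.]), 588, 46, 56, 53), (array([321., 242.]), 565, 47, 36, 13), (array([183., 233.]), 552, 0, 29, 28), (array([224., 207.]), 546, 11, 22, 8), (array([430., 175.]), 536, 83, 10, 6), (array([  2., 185.]), 528, -87, 23, 9)]
[0.59265705 0.04466402 0.14725428]
```

The lane centre measures 594.6 mm at y = 119, which matches the model (594.2), and the ends match as well. Lowering.

```bash
echo '[-0.001,0,0.02,0,0,0,0.025,0,0,0,0.02,0,0,0,0.015,0,0,0,0.008,0,0,0,0,0,0,0,0,0]' | python3 steer.py && echo '[0,0,0.004,0,0,0,0.003,0,0,0,0.002,0,0,0,0,0,0,0,0,0]' | python3 steer.py
```

```text
t: 23.95
position: [0.5942, 0.045, 0.0601]
ee_rot: [0.055, 3.14, -0.0]
ft_force: [0.4, 0.5, -1.0]
grip_width: 0.617
gripper_force: 32.1
t: 24.45
position: [0.5938, 0.0453, 0.0502]
ee_rot: [0.055, 3.141, 0.0]
ft_force: [-0.6, -1.1, -0.5]
grip_width: 0.623
gripper_force: 32.3
```

```bash
echo '[0,0,0.0005,0,0,0,0,0,0,0,0,0,0,0,0,0,0,0,0,0]' | python3 steer.py 0.8 && echo '[0,0,-0.02,0,0,0,-0.04,0,0,0,-0.035,0,0.0246,-0.0289,0,0,0.0246,-0.0289,0,0,0.0246,-0.0289,0,0,0.0246,-0.0289,0,0,0.0246,-0.0289,0,0,0.0246,-0.0289,0,0,0.0246,-0.0289,0,0,0,0,0,0,0,0,0,0]' | python3 steer.py && python3 - <<'E'
from h import *
for l in lids(cam("wrist")): print(*l)
go(.415,-.151,.043,1.535)
print([l for l in lids(cam("top"),.073)])
E
```

```text
t: 24.95
position: [0.5938, 0.0453, 0.0498]
ee_rot: [0.055, 3.141, 0.0]
ft_force: [-0.6, -0.0, 0.4]
grip_width: 0.801
gripper_force: 0.0
t: 26.15
position: [0.4145, -0.1515, 0.1449]
ee_rot: [0.058, 3.14, -0.0]
ft_force: [0.4, 0.4, -0.7]
grip_width: 0.799
gripper_force: 0.0
[146. 449.] 601 -318 53 21
[165. 422.] 557 -290 43 23
[471. 425.] 572 -30 45 29
[240. 380.] 509 -214 40 26
[256. 348.] 483 -200 44 21
[ 59. 346.] 495 -374 77 57
[ 95. 314.] 460 -326 56 30
[211. 305.] 447 -225 33 14
[319. 251.] 414 -152 54 53
[168. 246.] 408 -253 58 54
[319. 207.] 393 -151 39 11
[202. 221.] 396 -233 44 19
d tool [-0.000e+00 -1.000e-04  1.019e-01] turn 0.000 then d [-0.000e+00 -1.000e-04  1.019e-01] yaw 1.535 q6 -0.61 p [ 0.4149 -0.1509  0.1449]
[(array([216., 305.]), 365, 224, 71, 46), (array([151., 279.]), 434, 387, 41, 38), (array([160., 240.]), 532, 369, 40, 38), (array([455., 242.]), 505, -372, 68, 58), (array([323., 219.]), 575, -44, 59, 51), (array([287., 213.]), 594, 46, 55, 52), (array([425., 195.]), 631, -307, 68, 65), (array([374., 185.]), 662, -176, 73, 65), (array([167., 182.]), 682, 351, 120, 86), (array([331., 161.]), 728, -70, 95, 86)]
```

Jar A stands in the lane at (594,46). Now jar B.

```bash
echo '[0,0,0.025,0,0,0,0.025,0,0,0,0.025,0,0,0,0.02,0,0,0,0.009,0,0,0,0,0,0,0,0,0]' | python3 steer.py >/dev/null && echo '[0,0,0,0,0,0,0,0,0,0,0,0,0,0,0,0,0,0,0,0]' | python3 steer.py 0.0 30 && echo '[0,0,-0.02,0,0,0,-0.03,0,0,0,-0.03,0,0,0,-0.03,0]' | python3 steer.py && echo '[-0.0189,0.0316,0,0,-0.0189,0.0316,0,0,-0.0189,0.0316,0,0,-0.0189,0.0316,0,0,-0.0189,0.0316,0,0,-0.0189,0.0316,0,0,-0.0189,0.0316,0,0,-0.0189,0.0316,0,0,-0.0189,0.0316,0,0,0,0,0,0,0,0,0,0,0,0,0,0]' | python3 steer.py && python3 - <<'E'
from h import *
go(.5955,.1272,.05,1.535)
print([l for l in lids(cam("wrist"),.174) if l[4]>45])
E
```

```text
t: 27.45
position: [0.4155, -0.1514, 0.0421]
ee_rot: [0.055, 3.139, -0.001]
ft_force: [-0.3, 2.1, 6.3]
grip_width: 0.619
gripper_force: 31.0
t: 27.85
position: [0.4145, -0.1509, 0.1522]
ee_rot: [0.055, 3.141, -0.0]
ft_force: [0.1, 0.0, -1.1]
grip_width: 0.616
gripper_force: 32.6
t: 29.05
position: [0.5942, 0.1268, 0.1508]
ee_rot: [-0.055, -3.141, 0.0]
ft_force: [-0.5, 0.4, -1.7]
grip_width: 0.62
gripper_force: 32.7
d tool [-0.0013  0.0005  0.1008] turn 0.001 then d [-0.0013  0.0005  0.1008] yaw 1.536 q6 0.03 p [0.5942 0.1268 0.1508]
[(array([562., 318.]), 599, 233, 70, 49), (array([320., 323.]), 594, 127, 59, 55)]
```

```bash
echo '[-0.0005,0,0.02,0,0,0,0.025,0,0,0,0.02,0,0,0,0.015,0,0,0,0.008,0,0,0,0,0,0,0,0,0]' | python3 steer.py && echo '[0,0,0.005,0,0,0,0.004,0,0,0,0.003,0,0,0,0.0015,0,0,0,0,0,0,0,0,0]' | python3 steer.py
```

```text
t: 29.8
position: [0.5955, 0.1272, 0.0637]
ee_rot: [0.055, 3.14, 0.0]
ft_force: [0.2, -0.5, -0.4]
grip_width: 0.621
gripper_force: 32.7
t: 30.4
position: [0.5951, 0.1274, 0.0493]
ee_rot: [0.055, 3.141, 0.0]
ft_force: [0.4, -0.5, -1.4]
grip_width: 0.623
gripper_force: 32.7
```

```bash
echo '[0,0,0.001,0,0,0,0,0]' | python3 steer.py >/dev/null && echo '[0,0,0,0,0,0,0,0,0,0,0,0,0,0,0,0]' | python3 steer.py 0.8 && echo '[0,0,-0.02,0,0,0,-0.04,0,0,0,-0.035,0]' | python3 steer.py >/dev/null && echo '[0.0143,-0.0323,0,0,0.0143,-0.0323,0,0,0.0143,-0.0323,0,0,0.0143,-0.0323,0,0,0.0143,-0.0323,0,0,0.0143,-0.0323,0,0,0.0143,-0.0323,0,0,0.0143,-0.0323,0,0,0.0143,-0.0323,0,0,0.0143,-0.0323,0,0,0.0143,-0.0323,0,0,0.0143,-0.0323,0,0]' | python3 steer.py && echo '[0,0,0,0,0,0,0,0,0,0,0,0]' | python3 steer.py && python3 - <<'E'
from h import *
for l in lids(cam("wrist")): print(*l)
go(.411,-.255,.043,1.535)
print([l for l in lids(cam("top"),.073)])
E
```

```text
t: 31.0
position: [0.5951, 0.1274, 0.0484]
ee_rot: [0.055, 3.141, 0.0]
ft_force: [-0.5, 1.0, -0.1]
grip_width: 0.802
gripper_force: 0.0
t: 32.5
position: [0.4093, -0.2553, 0.1434]
ee_rot: [0.055, 3.141, -0.001]
ft_force: [0.8, 0.3, 0.4]
grip_width: 0.801
gripper_force: 0.0
t: 32.8
position: [0.4103, -0.2534, 0.1432]
ee_rot: [0.054, 3.141, 0.001]
ft_force: [0.2, -1.1, 0.1]
grip_width: 0.799
gripper_force: 0.0
[598. 375.] 535 -2 47 26
[626. 389.] 573 55 92 58
[354. 381.] 516 -232 68 47
[150. 338.] 469 -378 30 14
[345. 345.] 488 -237 56 27
[172. 314.] 450 -357 37 16
[213. 301.] 440 -324 26 12
[  3. 311.] 458 -543 98 32
[317. 234.] 405 -255 61 54
d tool [-0.0006 -0.0018  0.1002] turn 0.002 then d [-0.0006 -0.0018  0.1002] yaw 1.537 q6 -0.79 p [ 0.4104 -0.2532  0.1432]
[(array([218., 307.]), 359, 218, 88, 47), (array([151., 279.]), 434, 387, 41, 38), (array([160., 240.]), 533, 369, 40, 37), (array([449., 238.]), 514, -364, 63, 31), (array([398., 237.]), 526, -232, 68, 65), (array([323., 219.]), 575, -43, 59, 52), (array([287., 213.]), 594, 46, 55, 52), (array([255., 213.]), 597, 127, 55, 52), (array([425., 196.]), 631, -307, 68, 66), (array([374., 185.]), 662, -176, 73, 65), (array([168., 182.]), 680, 351, 121, 86), (array([331., 162.]), 728, -70, 95, 86), (array([165., 110.]), 876, 362, 57, 37)]
```

```bash
echo '[0.0005,-0.0015,0.025,0,0,0,0.025,0,0,0,0.025,0,0,0,0.02,0,0,0,0.007,0,0,0,0,0,0,0,0,0]' | python3 steer.py >/dev/null && echo '[0,0,0,0,0,0,0,0,0,0,0,0,0,0,0,0,0,0,0,0]' | python3 steer.py 0.0 30 && echo '[0,0,-0.02,0,0,0,-0.03,0,0,0,-0.03,0,0,0,-0.03,0]' | python3 steer.py && echo '[-0.0122,0.0336,0,0,-0.0122,0.0336,0,0,-0.0122,0.0336,0,0,-0.0122,0.0336,0,0,-0.0122,0.0336,0,0,-0.0122,0.0336,0,0,-0.0122,0.0336,0,0,-0.0122,0.0336,0,0,-0.0122,0.0336,0,0,-0.0122,0.0336,0,0,-0.0122,0.0336,0,0,-0.0122,0.0336,0,0]' | python3 steer.py >/dev/null && echo '[-0.0122,0.0336,0,0,-0.0122,0.0336,0,0,0,0,0,0,0,0,0,0,0,0,0,0]' | python3 steer.py && python3 - <<'E'
from h import *
go(.598,.2095,.05,1.535)
print([l for l in lids(cam("wrist"),.177) if l[4]>45])
E
```

```text
t: 34.1
position: [0.4102, -0.2561, 0.0427]
ee_rot: [0.054, 3.139, -0.002]
ft_force: [-0.5, 2.5, 6.3]
grip_width: 0.624
gripper_force: 31.3
t: 34.5
position: [0.4094, -0.2555, 0.1526]
ee_rot: [0.055, 3.141, -0.0]
ft_force: [0.8, -1.5, -2.2]
grip_width: 0.623
gripper_force: 32.5
t: 36.2
position: [0.5964, 0.208, 0.1513]
ee_rot: [-0.055, -3.141, 0.0]
ft_force: [0.6, -0.7, -2.0]
grip_width: 0.623
gripper_force: 32.8
d tool [-0.0016  0.0016  0.1013] turn 0.001 then d [-0.0016  0.0016  0.1013] yaw 1.536 q6 0.16 p [0.5964 0.208  0.1513]
[(array([319., 324.]), 594, 208, 57, 54)]
```

Placing at TCP z = 0.049.

```bash
echo '[-0.0015,0.0015,0.02,0,0,0,0.025,0,0,0,0.02,0,0,0,0.015,0,0,0,0.008,0,0,0,0,0,0,0,0,0]' | python3 steer.py && echo '[0,0,0.005,0,0,0,0.004,0,0,0,0.003,0,0,0,0.002,0,0,0,0,0,0,0,0,0]' | python3 steer.py && echo '[0,0,0,0,0,0,0,0,0,0,0,0,0,0,0,0,0,0,0,0]' | python3 steer.py 0.8 && echo '[0,0,-0.02,0,0,0,-0.04,0,0,0,-0.05,0,0.02,0.02,-0.03,0,0.02,0.02,-0.03,0,0.03,0.03,0,0,0.03,0.03,0,0,0.03,0.03,0,0,0.03,0.03,0,0,0.03,0.03,0,0,0,0,0,0,0,0,0,0]' | python3 steer.py && python3 - <<'E'
from h import *
c=cam("top"); cv2.imwrite("pics/top9.png",c["image"][100:330,120:500,::-1].repeat(2,0).repeat(2,1))
for l in lids(c): print(*l)
c=cam("scene"); cv2.imwrite("pics/scene9.png",c["image"][140:400,180:520,::-1].repeat(2,0).repeat(2,1))
E
```

```text
t: 36.95
position: [0.5986, 0.21, 0.0642]
ee_rot: [0.055, 3.14, 0.0]
ft_force: [-0.6, 1.5, -1.5]
grip_width: 0.623
gripper_force: 32.9
t: 37.55
position: [0.5981, 0.2101, 0.0493]
ee_rot: [0.055, 3.141, 0.0]
ft_force: [0.0, 0.5, -2.1]
grip_width: 0.623
gripper_force: 32.8
t: 38.05
position: [0.5982, 0.2101, 0.0493]
ee_rot: [0.055, 3.141, 0.0]
ft_force: [1.4, -0.8, 0.9]
grip_width: 0.797
gripper_force: 0.0
t: 39.25
position: [0.4143, 0.4072, 0.2194]
ee_rot: [0.052, 3.141, 0.0]
ft_force: [0.4, -0.4, 0.1]
grip_width: 0.803
gripper_force: 0.0
[217. 306.] 359 218 88 46
[152. 280.] 433 387 39 32
[454. 244.] 504 -373 69 65
[159. 240.] 533 370 40 37
[398. 237.] 527 -233 68 65
[323. 218.] 579 -43 55 51
[287. 213.] 594 46 55 52
[255. 213.] 598 127 55 52
[223. 212.] 599 210 57 52
[425. 196.] 632 -307 68 65
[373. 184.] 666 -176 68 65
[167. 182.] 682 352 120 86
[332. 161.] 731 -71 92 84
```

View pics/top9.png

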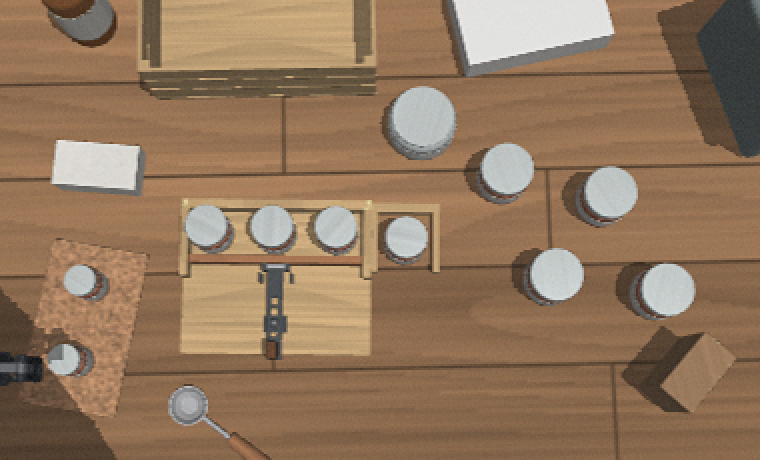

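View pics/scene9.png

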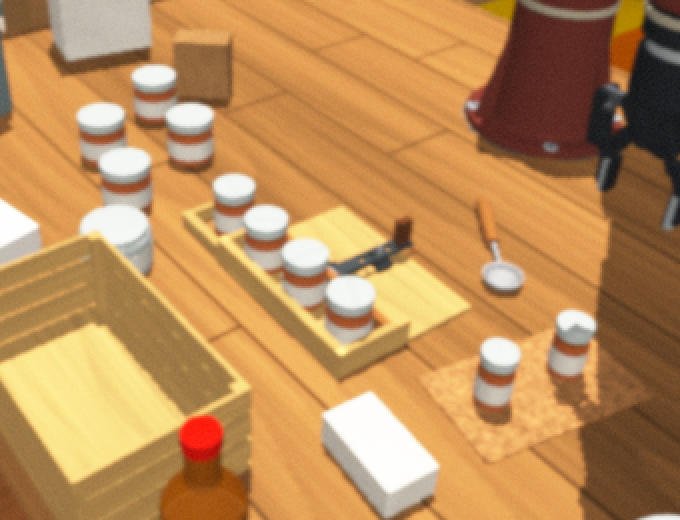

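The three a-jars stand upright in the lane at (223,212), (255,213) and (287,213), and the two thin jars stand on the mat. The stay is level on the pin, the show jar and bystanders haven't moved, and the arm is clear.

```bash
python3 -c "
from bench import robot, camrig
print(robot.sign_off())"
```

```text
the job is handed in; nothing more can be done
None
```

The job is handed in: three 54 mm jars (the show jar's size) stand upright in the 62 mm lane, the stay's 74 mm hole is on the pin, both thin jars are on the mat, and nothing else was disturbed.

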